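# Store the empty cup's weight in the kitchen scale

## Robot

A 6-joint arm with a two-finger parallel gripper is mounted at the origin on the work surface. World frame = base frame: x ahead of the robot, y to its left, z up, the work surface at z = 0. Lengths are in m, angles in rad, forces in N, time in s.
With the tool pointing down it reaches from about 0.35 to 0.95 m from the base axis. Payload 17.4 kg.
Tool frame: the origin (TCP) lies between the finger pads; the fingertips stand 8 mm ahead of it and the grasp point (between the pads) lies 11 mm behind it; z points along the fingers, y is the line along which they close (so a half turn about z gives the same grasp; the last joint's range is limited). The gripper opens to 93 mm and grips with 3 to 60 N. Pads are 15 mm wide; open, the fingers measure 128 mm over their backs; the gripper's body (75 mm by 188 mm) begins 65 mm behind the grasp point.
Start: joints at [1.295, 0.116, 1.442, -0, 1.584, -0.038], TCP at [0.159, 0.656, 0.227] pointing down, gripper open.
Joint ranges: [-2.83, 2.83], [-0.83, 2.19], [0.07, 2.5], [-1.14, 4.28], [0.01, 3], [-2.97, 2.97]. Speed limits (rad/s): [1.89, 1.89, 2.22, 3.14, 3.14, 3.14].

## Interface

Orientations are given as a unit quaternion [w, x, y, z].
In Python, from cell import * gives the robot as it stands.
- The arm moves only by the tool step_arm, never from a script. Its argument "rows" is a list of rows, each a list of 2 entries, a list of its own where there are three numbers: the shift along the world's x, y, z in mm, then the turn, a rotation vector about the world's x, y, z in rad. In form: [[[dx, dy, dz], [rx, ry, rz]], ...]. A call has 1 to 5 rows; each row shifts and turns the commanded pose from where the row before left it; what a row does not reach is not made up. A row lasts 1/8 s, in which the tool goes at most 62.5 mm and 10.7 degrees, less where a joint would pass 70% of its speed; a pose out of reach is approached as far as the arm can. A call with a gripper value outside its range is refused whole. "fingers" is the finger opening in mm, from 0 to 93, set as the call begins (left out, the last holds). The fingers move at their own pace and stop on an object; "force" is the grip in N (left out, the last holds). Time passes only in rows, so rows that do not move let the fingers close. It gives the time, the measured TCP pose, the force, the opening and the grip force at its end, in the units of the state.
- get_state(): the state, without advancing time (a new reading comes with each control period).
- snapshot(name): name is "scene" or "top" or "wrist"; returns a dict with "frame" (480x640x3 uint8, red, green, blue), "mtx" (3x3 intrinsics, pixels), "R" (3x3) and "t" (3): a world point X has camera coordinates R X + t; the wrist camera has in their place "tool_from_camera" (4x4, takes a point from camera to tool coordinates, whose origin is the TCP and whose axes are the flange's). Camera axes: x right, y down, z forward; pixel columns grow to the right and rows downward; lengths in m; the calibration is good to about 2 mm. A picture is of the moment at which its call begins: read the wrist's pose just before it. There is no depth.
- close_job(): hands the job in; it is judged then, once.
The state is a dict: "time": time; "joint_positions": joint angles; "joint_vel": joint speeds; "joint_torque": joint torques, N m; "ee_pos": TCP position; "eef_rot": TCP orientation; "ft_force": force on the tool from outside, world axes, zero at the start; "ft_torque": the same for the moment, N m; "gripper_width": finger opening in m; "finger_force": force on a finger pad.
Only numpy, scipy, OpenCV 4.12 (cv2) and the standard library are available. Lean on these libraries where they do the work, as an engineer would, in place of code of your own. Each camera call takes 0.05 s, during which the arm holds its last target. There are 200 camera calls.

## Task

Teach the kitchen scale the weight of its empty measuring cup: turn the blue square cup, which stands mouth-down on the table, over and set it mouth-up in the middle of the scale's steel pan (set it down, do not drop it) and let go of it. Then pull the cake tester (steel pin, black handle) out of the wooden block and, with its pin through the round hole in the scale's front panel, press the recessed red set key fully down and keep it held. Finish like that, still gripping the tester and holding the key down with the empty cup standing on the pan, and leave everything else on the table where it is.

Things in the scene. Friction and masses are not known exactly. Their poses are not given: they have to be found in the camera images.
- cup: the square measuring cup: translucent blue plastic, straight-sided, 60 x 60 mm and 72 mm tall, walls 3 mm, floor 3 mm, about 0.1 kg, white marks on two sides; it starts mouth-down on the table. Origin: centre of its base's outer face; its z axis runs along the cup from base to mouth (down at the start), x and y are square to its flat sides
- scale: the white kitchen scale, 230 mm deep (its x) and 190 mm wide (its y), standing firmly on the table. Origin on the table under its housing; the square steel pan is at its +x side, the lower flat front panel (top 45 mm above the table) with display, grey touch keys and the orange-ringed hole at its -x side. Nothing on it but the set key moves
- pan (a point): centre of the pan's flat top, 56 mm above the table; the pan measures 164 mm (scale x) by 170 mm (scale y); axes as the scale's
- keyhole (a point): centre of the mouth of the round 11 mm hole, orange ring around it, in the scale's front panel, 45 mm above the table; the hole goes straight down. The red set key, 10 mm wide, fills its bottom with its top 16 mm below the mouth when up, 20 mm when fully down; axes as the scale's, z up
- set_key (a joint): travel of the recessed set key: 0 up, 0.004 m fully down against its stop; a spring pushes it back up (1.5 N to start it, 5 N at the stop)
- block: wooden utensil block, 150 mm long (its x), 70 mm wide, 80 mm tall, fixed; origin under its centre. The cake tester stands in its only open hole, 48 mm from the centre towards -x; two short handles (peeler green, knife red, tops 111 mm above the table) are fixed in it 52 mm from the centre towards +x and belong there
- tester: cake tester, 120 mm long, 35 g: straight steel pin 4 mm thick, 70 mm long, below a square black handle 16 x 16 x 50 mm, orange dot on top. Origin at the pin's tip, z along the pin to the handle, x and y square to the handle's sides (parallel to the block's at the start). It stands upright in the block's 8 mm hole (tip 10 mm, handle 80 to 130 mm above the table) and lifts straight out
- tester_tip (a point): the tip of the tester's pin
- jug: empty clear glass jug with a handle, 104 mm wide, 130 mm tall; origin under its centre; a bystander
- bottle: orange capped juice bottle, 60 mm wide, 140 mm tall; origin under its centre; a bystander
- mug: white mug, 80 mm wide, 90 mm tall, with a handle; origin under its centre; a bystander
- bowl: small steel bowl, 110 mm wide, 50 mm tall; origin under its centre; a bystander
- jar: amber glass jar with a steel lid, 72 mm wide, 90 mm tall; origin under its centre; a bystander
- lemon_a: half lemon lying cut side down, 62 mm wide, 43 mm tall; origin under its centre; a bystander
- lemon_b: another half lemon lying cut side down, 62 mm wide, 43 mm tall; origin under its centre; a bystander
- whisk: steel wire whisk lying flat, 270 mm long (handle towards its -x), 54 mm wide and tall; origin under its centre; a bystander
Not all that is in view belongs to the job. Of the things that look like the cup, take the one that is nearest to the robot's base at the start.

How it is judged:
By the outcome, as a careful person would: the job done as asked, in the order asked, and still so for the second after the job is handed in, while the arm keeps its last pose, push and grip.
It also fails if it takes over 67 s, if anything falls off the work surface, if the arm or the gripper's body presses on something with over 40 N, if the wrist force passes 120 N, or if a joint passes its speed limit or range.

## Working session

There is one attempt and no reset: what is moved stays moved. The work goes in short steps, Python scripts to look and compute and a tool call to move; the robot and the scene stay as the last step left them, time stands still between calls to the robot, and variables do not carry over. Pictures are saved under pics/ and viewed, at most 12 in all, crops included, and the job is handed in when it is done.

Besides the shell and the picture viewer there is one more tool, called after ">>>" by a JSON object that holds its "fn" and its "kwargs", one argument or row to a line. step_arm: Moves the arm, as the interface text tells. Its arguments: {"type":"object","properties":{"rows":{"type":"array"},"fingers":{"type":"number"},"force":{"type":"number"}},"required":["rows"]}

```bash
mkdir -p pics; ls
python3 - <<'E'
from cell import *
import cv2,json
for n in("scene","top"):
    s=snapshot(n); cv2.imwrite(f"pics/{n}0.png",s["frame"][:,:,::-1])
    print(n,s["mtx"].tolist() if hasattr(s["mtx"],'tolist') else s["mtx"],s["R"],s["t"])
print(get_state())
E
```

```text
pics
scene [[492.5248293154201, 0.0, 318.04813522264186], [0.0, 492.5248293154201, 244.81859276256753], [0.0, 0.0, 1.0]] [[-0.22158096  0.97498072 -0.01773371]
 [ 0.65960736  0.13646333 -0.73911832]
 [-0.71820611 -0.17547183 -0.67334213]] [ 0.20052105 -0.30494333  1.72723874]
top [[437.67225299808655, 0.0, 320.81726982880235], [0.0, 437.67225299808655, 239.3850401104183], [0.0, 0.0, 1.0]] [[ 0.01155607 -0.99976204  0.01850215]
 [-0.98914195 -0.01414048 -0.14628143]
 [ 0.14650825 -0.01661081 -0.98906997]] [-0.08906232  0.54675781  1.10387626]
{'time': 0.1, 'joint_positions': array([ 1.29513482e+00,  1.16491615e-01,  1.44221522e+00, -3.08782264e-05,
        1.58398574e+00, -3.78262874e-02]), 'joint_vel': array([-0.00141819, -0.00105081,  0.00037173,  0.00063098,  0.00270047,
        0.00064734]), 'joint_torque': array([ 8.66039354e-04, -7.22901750e+01, -6.23865151e+01,  7.81026925e-02,
        2.27902061e-02, -8.53868443e-06]), 'ee_pos': array([0.15901712, 0.65582367, 0.22593245]), 'eef_rot': array([-7.06024413e-05,  1.18637706e-01,  9.92937456e-01, -5.45632513e-04]), 'ft_force': array([-0.19960543, -0.51840275, -0.62225878]), 'ft_torque': array([-0.0347377 ,  0.01918435, -0.02513198]), 'finger_force': 0.0, 'gripper_width': 0.09354663621966385}
```

View pics/scene0.png

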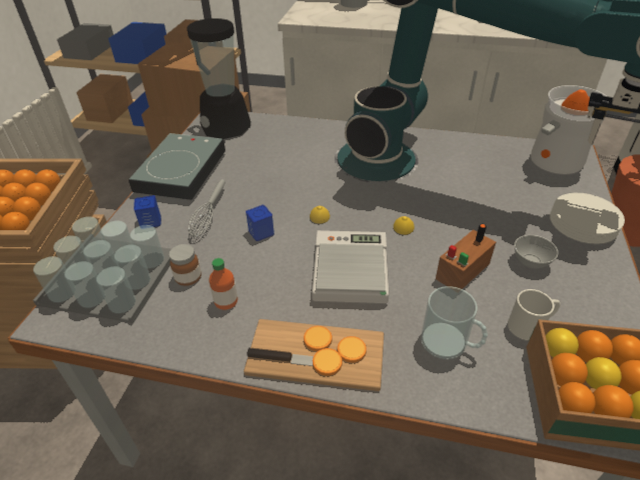

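View pics/top0.png

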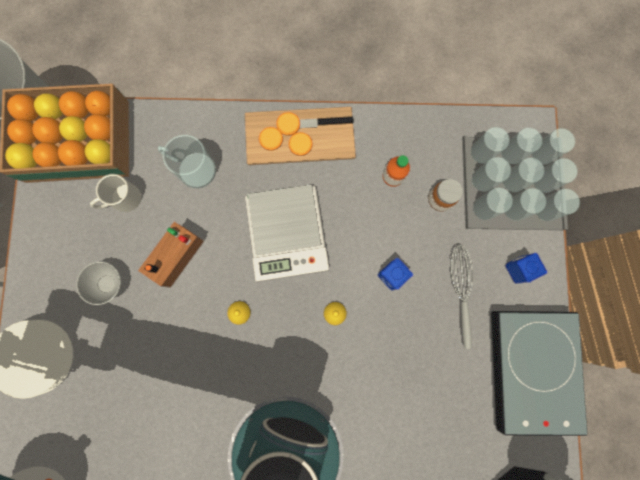

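The scene shows two blue cups: (260,222) in scene / (395,272) in top is nearest the base. The scale is at (288,232), the block at (171,254) with the tester's dark handle near (152,267) in top. I'll enlarge these.

```bash
cat > h.py <<'E'
import numpy as np, cv2
from cell import *
def ray(s,px,z):
    K,R,t=s["mtx"],s["R"],s["t"]; K,R,t=map(np.array,(K,R,t))
    d=R.T@np.linalg.inv(K)@np.array([px[0],px[1],1.]); c=-R.T@t
    return c+d*(z-c[2])/d[2]
def proj(s,X):
    p=np.array(s["mtx"])@(np.array(s["R"])@np.array(X)+np.array(s["t"])); return p[:2]/p[2]
E
python3 - <<'E'
import cv2,numpy as np
a=cv2.imread("pics/top0.png"); b=cv2.imread("pics/scene0.png")
def c(im,x,y,w,h,k): 
    o=cv2.resize(im[y:y+h,x:x+w],None,fx=k,fy=k,interpolation=cv2.INTER_CUBIC)
    return o
# scale 100x100 x4 at 240,180 ; cup 50x50 x8 at 370,247
L=c(a,240,180,100,100,4); C=c(a,370,247,50,50,8); B=c(a,130,217,80,40*2,5)[:200*2,:400]
B=c(a,130,217,80,80,5)
im=np.zeros((600,800,3),np.uint8); im[:400,:400]=L; im[:400,400:]=C
im[400:,:400]=0
cv2.imwrite("pics/crop1.png",im[:400]); 
S=c(b,305,220,100,100,4); D=c(b,430,215,80,80,5)
cv2.imwrite("pics/crop2.png",np.hstack([B,D]))
E
```

```text
(no output)
```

View pics/crop1.png

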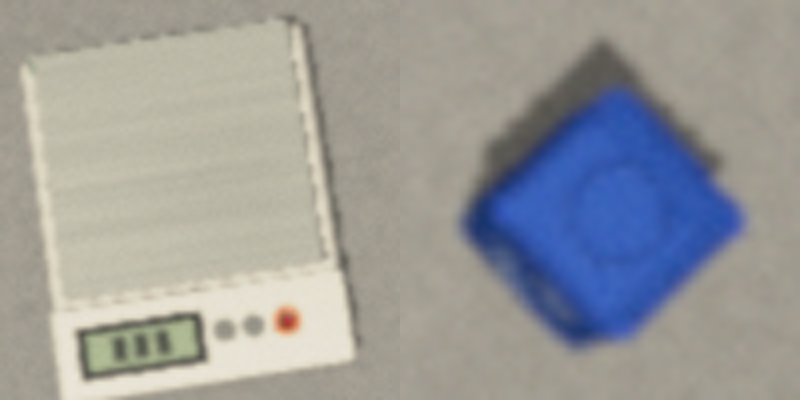

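View pics/crop2.png

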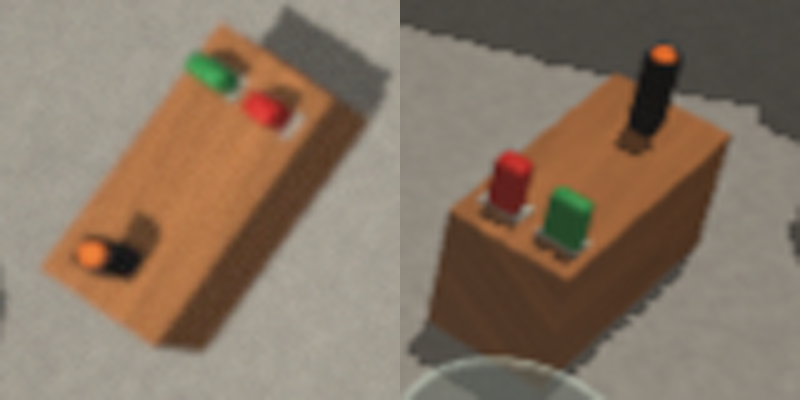

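Crop readings (enlarged px): the keyhole is at (287,321). The pan corners are near (30,60), (290,20), (325,260) and (62,300). The cup's base face has corners (220,88), (342,215), (225,338), (90,215) in its own crop. The tester dot is at (92,254), and the block top corners are (220,25), (335,100), (155,345), (42,268).

Run:
```python
from h import *
s=snapshot("top"); q=snapshot("scene")
def W(pts,k,o,z,cam=s): return np.array([ray(cam,((x+.5)/k-.5+o[0],(y+.5)/k-.5+o[1]),z) for x,y in pts])
np.set_printoptions(precision=4,suppress=True)
def show(n,P):
    print(n,P[:,:2].tolist() if 0 else '\n',P,'mean',P.mean(0)); 
    for i in range(len(P)):
        d=P[(i+1)%len(P)]-P[i]; print('  len %.4f ang %.1f'%(np.hypot(*d[:2]),np.degrees(np.arctan2(d[1],d[0]))))
show('pan',W([(30,60),(290,20),(325,260),(62,300)],4,(240,180),.056))
show('cup',W([(220,88),(342,215),(225,338),(90,215)],8,(370,247),.072))
print('cup circle',W([(222,212)],8,(370,247),.072))
show('block',W([(220,25),(335,100),(155,345),(42,268)],5,(130,217),.08))
print('dot top',W([(92,254)],5,(130,217),.13),'scene',W([(664-400,55)],5,(430,215),.13,q))
print('key',W([(287,321)],4,(240,180),.045))
show('front',W([(60,400),(355,357),(300,20),(22,65)],4,(240,180),.045))
```

```text
pan 
 [[ 0.6611  0.1122  0.056 ]
 [ 0.6908 -0.0572  0.056 ]
 [ 0.532  -0.082   0.056 ]
 [ 0.5038  0.0861  0.056 ]] mean [0.5969 0.0147 0.056 ]
  len 0.1720 ang -80.0
  len 0.1608 ang -171.1
  len 0.1704 ang 99.5
  len 0.1595 ang 9.4
cup 
 [[ 0.4994 -0.2755  0.072 ]
 [ 0.4597 -0.3135  0.072 ]
 [ 0.4206 -0.2759  0.072 ]
 [ 0.4586 -0.2338  0.072 ]] mean [ 0.4596 -0.2747  0.072 ]
  len 0.0551 ang -136.2
  len 0.0542 ang 136.1
  len 0.0568 ang 47.9
  len 0.0583 ang -45.6
cup circle [[ 0.4601 -0.2755  0.072 ]]
block 
 [[0.5822 0.291  0.08  ]
 [0.5447 0.2312 0.08  ]
 [0.421  0.3132 0.08  ]
 [0.4583 0.3713 0.08  ]] mean [0.5016 0.3017 0.08  ]
  len 0.0706 ang -122.1
  len 0.1484 ang 146.5
  len 0.0691 ang 57.3
  len 0.1476 ang -33.0
dot top [[0.4617 0.3284 0.13  ]] scene [[0.466  0.3295 0.13  ]]
key [[ 0.4933 -0.0581  0.045 ]]
front 
 [[ 0.4405  0.0866  0.045 ]
 [ 0.4706 -0.1023  0.045 ]
 [ 0.694  -0.0638  0.045 ]
 [ 0.6604  0.119   0.045 ]] mean [0.5664 0.0099 0.045 ]
  len 0.1913 ang -81.0
  len 0.2267 ang 9.8
  len 0.1859 ang 100.4
  len 0.2222 ang -171.6
```

The pan measures about 170 x 160 mm, the block 149 x 70 mm and the cup top about 56 mm, all close to the given sizes. The two tester-dot fixes agree within 5 mm.

A single-grasp flip leaves no clearance, since the gripper body is 75 mm and the cup is 72 mm. I'll do two tilted 90° turns instead, laying the cup on its side in between.

```bash
cat >> h.py <<'E'
from scipy.spatial.transform import Rotation as Ro
def Rt(heading,pitch,flip=1):
    # pitch: deg of tool z from straight down toward heading (+ forward); y horizontal at heading+90
    h,p=np.radians([heading,pitch]); u=np.array([np.cos(h),np.sin(h),0])
    z=u*np.sin(p)-np.array([0,0,np.cos(p)]); y=flip*np.array([-np.sin(h),np.cos(h),0])
    return np.c_[np.cross(y,z),y,z]
def cur():
    s=get_state(); q=s["eef_rot"]; return s["ee_pos"],Ro.from_quat(np.r_[q[1:],q[0]]),s
def plan(G,R,back=0,frm=None):
    """G grasp point target; prints deltas from frm (p,Rot) ; returns pose"""
    p,r=frm or cur()[:2]; t=np.array(G)+R[:,2]*(.011-back); R=Ro.from_matrix(R)
    d=(t-p)*1e3; v=(R*r.inv()).as_rotvec(); n=max(np.linalg.norm(d)/62.5,np.degrees(np.linalg.norm(v))/10.7)
    print("to",t.round(4),"d",d.round(1),"rv",v.round(3),"minrows %.1f"%n); return t,R
E
python3 - <<'E'
from h import *
H=-44.5; c=(.460,-.2755,.038)
a=plan((.46,.12,.289),Rt(0,0))
b=plan((.415-.035,-.231+.035,.18),Rt(H,45),0,a)
b2=plan(c,Rt(H,45),.1,b)
d=plan(c,Rt(H,45),0,b2)
E
```

```text
to [0.46  0.12  0.278] d [ 301.  -535.9   51.8] rv [ 0.001 -0.     0.238] minrows 9.9
to [ 0.3855 -0.2015  0.1722] d [ -74.5 -321.5 -105.8] rv [-0.305 -0.745 -0.736] minrows 5.8
to [ 0.4151 -0.2314  0.1009] d [ 29.6 -29.9 -71.3] rv [0. 0. 0.] minrows 1.3
to [ 0.4655 -0.281   0.0302] d [ 50.4 -49.6 -70.7] rv [0. 0. 0.] minrows 1.6
```

>>> {"fn": "step_arm", "kwargs": {
  "rows": [
    [[20, -45, 5], [0, 0, 0.02]],
    [[25, -45, 5], [0, 0, 0.02]],
    [[25, -45, 5], [0, 0, 0.02]],
    [[25, -45, 5], [0, 0, 0.02]],
    [[25, -45, 5], [0, 0, 0.02]]
  ],
  "fingers": 93,
  "force": 20
}}

```text
time: 0.82
ee_pos: [0.2795, 0.4295, 0.2517]
eef_rot: [0.0, 0.068, 0.998, 0.0]
ft_force: [-0.1, 0.1, 0.6]
gripper_width: 0.0932
finger_force: 0.0
```

>>> {"fn": "step_arm", "kwargs": {
  "rows": [
    [[25, -45, 5], [0, 0, 0.02]],
    [[25, -45, 5], [0, 0, 0.02]],
    [[25, -45, 5], [0, 0, 0.02]],
    [[25, -45, 5], [0, 0, 0.02]],
    [[25, -45, 5], [0, 0, 0.02]]
  ]
}}

```text
time: 1.45
ee_pos: [0.4044, 0.2044, 0.2769]
eef_rot: [0.0, 0.019, 1.0, 0.0]
ft_force: [0.7, 0.6, 0.8]
gripper_width: 0.0924
finger_force: 0.0
```

>>> {"fn": "step_arm", "kwargs": {
  "rows": [
    [[25, -45, 0], [0, 0, 0.02]],
    [[25, -40, 0], [0, 0, 0.02]],
    [[-10, -30, 0], [-0.03, -0.075, -0.075]],
    [[-10, -35, 0], [-0.03, -0.075, -0.075]],
    [[-10, -35, -5], [-0.03, -0.075, -0.075]]
  ]
}}

```text
time: 2.08
ee_pos: [0.4238, 0.0199, 0.2719]
eef_rot: [0.113, 0.112, 0.986, -0.045]
ft_force: [0.9, -0.3, -0.2]
gripper_width: 0.0927
finger_force: 0.0
```

>>> {"fn": "step_arm", "kwargs": {
  "rows": [
    [[-10, -35, -10], [-0.03, -0.075, -0.075]],
    [[-10, -35, -10], [-0.03, -0.075, -0.075]],
    [[-10, -35, -10], [-0.03, -0.075, -0.075]],
    [[-10, -35, -15], [-0.03, -0.075, -0.075]],
    [[0, -35, -15], [-0.03, -0.075, -0.075]]
  ]
}}

```text
time: 2.7
ee_pos: [0.4134, -0.1583, 0.2123]
eef_rot: [0.281, 0.293, 0.906, -0.119]
ft_force: [-0.3, -0.3, -0.6]
gripper_width: 0.0927
finger_force: 0.0
```

Run:
```python
from h import *
p,r,s=cur(); print(p,s["time"],s["joint_positions"])
H=-44.5; c=(.460,-.2755,.038)
b2=plan(c,Rt(H,45),.1)
w=snapshot("wrist"); cv2.imwrite("pics/w1.png",w["frame"][:,:,::-1]); print(w["mtx"],w["tool_from_camera"])
```

```text
[ 0.41340606 -0.15825603  0.21230389] 2.7 [-0.25030678 -0.82958982  2.26389147 -0.28791691  1.15383311 -1.15334426]
to [ 0.4151 -0.2314  0.1009] d [   1.7  -73.1 -111.4] rv [-0.07  -0.159 -0.13 ] minrows 2.1
[[376.24777686   0.         325.9563589 ]
 [  0.         376.24777686 234.16126289]
 [  0.           0.           1.        ]] [[ 4.02333478e-04 -9.69301732e-01 -2.45873934e-01  6.77511130e-02]
 [ 9.99999909e-01  4.25002768e-04 -3.91358200e-05  1.36367673e-04]
 [ 1.42431521e-04 -2.45873896e-01  9.69301814e-01 -1.58212678e-01]
 [ 0.00000000e+00  0.00000000e+00  0.00000000e+00  1.00000000e+00]]
```

```bash
cat >> h.py <<'E'
def fkR(q): return Ro.from_euler('ZYZYZ',[q[0],q[1]+q[2],q[3],q[4],q[5]])
def fkp(q,P):
    a0,H,L1,e,L2,Lt=P; y=lambda a:Ro.from_euler('Y',a)
    v=np.array([a0,0,H])+y(q[1]).apply([0,0,L1])+y(q[1]+q[2]).apply([-e,0,L2])
    return Ro.from_euler('Z',q[0]).apply(v)+fkR(q).apply([0,0,Lt])
E
python3 - <<'E'
from h import *
from scipy.optimize import least_squares
A=[([1.29513482,.116491615,1.44221522,0,1.58398574,-.0378262874],[.15901712,.65582367,.22593245],[-7e-5,.118637706,.992937456,-5.4e-4])]
p,r,s=cur(); A.append((s["joint_positions"],p,s["eef_rot"]))
for q,p,Q in A:
    Q=np.array(Q); R=Ro.from_quat(np.r_[Q[1:],Q[0]]); print((fkR(q).inv()*R).as_rotvec())
f=lambda P:np.concatenate([fkp(q,P)-p for q,p,Q in A]+[1e-3*(P-np.array([0,.4,.45,0,.45,.3]))])
o=least_squares(f,[0,.4,.45,0,.45,.3]);print(o.x,o.fun[:6])
E
```

```text
Traceback (most recent call last):
  File "h.py", line 22, in fkR
    def fkR(q): return Ro.from_euler('ZYZYZ',[q[0],q[1]+q[2],q[3],q[4],q[5]])
                       ~~~~~~~~~~~~~^^^^^^^^^^^^^^^^^^^^^^^^^^^^^^^^^^^^^^^^^
  File "scipy/spatial/transform/_rotation.pyx", line 1413, in scipy.spatial.transform._rotation.Rotation.from_euler
ValueError: Expected axis specification to be a non-empty string of upto 3 characters, got ZYZYZ
```

```bash
sed -i "s/^def fkR.*/def fkR(q): return Ro.from_euler('ZYZ',[q[0],q[1]+q[2],q[3]])*Ro.from_euler('YZ',[q[4],q[5]])/" h.py
cat > fit.py <<'E'
from h import *
import json,os
from scipy.optimize import least_squares
f0="data.json"
A=json.load(open(f0)) if os.path.exists(f0) else [([1.29513482,.116491615,1.44221522,0,1.58398574,-.0378262874],[.15901712,.65582367,.22593245],[-7e-5,.118637706,.992937456,-5.4e-4])]
p,r,s=cur(); A.append((list(s["joint_positions"]),list(p),list(s["eef_rot"]))); json.dump(A,open(f0,"w"))
for q,p,Q in A:
    Q=np.array(Q); R=Ro.from_quat(np.r_[Q[1:],Q[0]]); print((fkR(q).inv()*R).as_rotvec().round(3))
f=lambda P:np.concatenate([fkp(q,P)-p for q,p,Q in A]+[1e-3*(P-np.array([0,.4,.45,0,.45,.3]))])
o=least_squares(f,[0,.4,.45,0,.45,.3]);print(o.x.round(4),o.fun[:-6].round(4))
E
python3 fit.py
```

```text
[ 0.    -0.     1.571]
[-0.    -0.     1.571]
[-0.0106  0.1613  0.4098 -0.1534  0.6357  0.1966] [ 0.0245 -0.0069  0.      0.     -0.     -0.    ]
```

>>> {"fn": "step_arm", "kwargs": {
  "rows": [
    [[20, -20, 0], [0.04, 0.08, 0]],
    [[20, -20, 0], [0.04, 0.08, 0]],
    [[20, -20, 0], [0.04, 0.08, 0]]
  ]
}}

```text
time: 3.12
ee_pos: [0.4739, -0.2179, 0.213]
eef_rot: [0.151, 0.292, 0.939, -0.098]
ft_force: [0.1, 0.8, 0.7]
gripper_width: 0.093
finger_force: 0.0
```

```bash
python3 fit.py
```

```text
[ 0.    -0.     1.571]
[-0.    -0.     1.571]
[-0.    -0.     1.571]
[ 0.0132  0.1143  0.3935 -0.105   0.6143  0.1808] [ 0.0245 -0.007   0.0008  0.001   0.004   0.0001 -0.0024 -0.0061 -0.0009]
```

```bash
cat >> h.py <<'E'
def fkp(q,P):
    a0,H,L1,e,L2,Lt,dy,w=P; y=lambda a:Ro.from_euler('Y',a)
    v=np.array([a0,dy,H])+y(q[1]).apply([0,0,L1])+y(q[1]+q[2]).apply([-e,0,L2])
    W=Ro.from_euler('ZYZ',[q[0],q[1]+q[2],q[3]])*Ro.from_euler('Y',q[4])
    return Ro.from_euler('Z',q[0]).apply(v)+W.apply([w,0,Lt])
E
sed -i 's/,0,.45,.3\]/,0,.45,.3,0,0]/g; s/:-6/:-8/' fit.py; python3 fit.py
```

```text
[ 0.    -0.     1.571]
[-0.    -0.     1.571]
[-0.    -0.     1.571]
[-0.    -0.     1.571]
[ 0.      0.1376  0.4597 -0.0814  0.6202  0.2943  0.0255 -0.    ] [-0.  0. -0.  0.  0. -0. -0. -0.  0. -0. -0.  0.]
```

>>> {"fn": "step_arm", "kwargs": {
  "rows": [
    [[0, -15, -10], [0.07, 0.07, 0]],
    [[0, -15, -10], [0.07, 0.07, 0]],
    [[0, -15, -10], [0.07, 0.07, 0]]
  ]
}}

```text
time: 3.5
ee_pos: [0.4733, -0.2626, 0.1826]
eef_rot: [0.02, 0.294, 0.955, -0.028]
ft_force: [0.3, 0.4, -0.0]
gripper_width: 0.093
finger_force: 0.0
```

```bash
python3 fit.py
```

```text
[ 0.    -0.     1.571]
[-0.    -0.     1.571]
[-0.    -0.     1.571]
[-0.    -0.     1.571]
[-0.    -0.     1.571]
[ 0.      0.1376  0.4597 -0.0814  0.6203  0.2943  0.0255 -0.    ] [-0.  0. -0.  0.  0. -0. -0. -0.  0. -0. -0.  0. -0. -0.  0.]
```

```bash
cat >> h.py <<'E'
from scipy.optimize import least_squares
PP=[0,.1376,.4597,-.0814,.6203,.2943,.0255,0]
LO=np.array([-2.83,-.83,.07,-1.14,.01,-2.97]);HI=np.array([2.83,2.19,2.5,4.28,3,2.97])
def ik(G,R,back=0):
    t=np.array(G)+R[:,2]*(.011-back); Rm=Ro.from_matrix(R); best=None
    f=lambda q:np.r_[(fkp(q,PP)-t)*3,(Rm.inv()*fkR(q)*Ro.from_euler('Z',np.pi/2)).as_rotvec()]
    a=np.arctan2(t[1],t[0])
    for j4 in(-.6,.6,1.5,3.):
      for j6 in(-1.5,0,1.5):
        o=least_squares(f,[a,0,1.7,j4,1.3,j6],bounds=(LO,HI))
        if o.cost<1e-9:
            m=min((o.x-LO).min(),(HI-o.x).min())
            if best is None or m>best[0]: best=(m,o.x)
    return best
E
python3 - <<'E'
from h import *
def rep(n,G,H,ps,back=0):
    for fl in(1,-1):
        print(n,H,'flip',fl,[(p,(lambda b:'%.2f'%b[0] if b else '-')(ik(G,Rt(H,p,fl),back))) for p in ps])
c=(.46,-.2755,.038)
for H in(-44.5,45.5): 
    rep('pick',c,H,(-60,-45,-30,0,20,30,45,60)); rep('pickback',c,H,(-45,-30,0,20,30,45),.1)
for H in (-80.5,9.5): rep('pan',(.597,.0147,.1),H,(-60,-45,-30,30,45,60))
E
```

```text
pick -44.5 flip 1 [(-60, '0.84'), (-45, '0.96'), (-30, '0.84'), (0, '0.55'), (20, '0.34'), (30, '0.24'), (45, '0.09'), (60, '-')]
pick -44.5 flip -1 [(-60, '0.84'), (-45, '0.96'), (-30, '0.84'), (0, '0.55'), (20, '0.34'), (30, '0.24'), (45, '0.09'), (60, '-')]
pickback -44.5 flip 1 [(-45, '0.90'), (-30, '1.02'), (0, '0.64'), (20, '0.37'), (30, '0.23'), (45, '0.02')]
pickback -44.5 flip -1 [(-45, '0.90'), (-30, '1.02'), (0, '0.64'), (20, '0.37'), (30, '0.23'), (45, '0.02')]
pick 45.5 flip 1 [(-60, '0.32'), (-45, '0.48'), (-30, '0.39'), (0, '0.02'), (20, '-'), (30, '0.10'), (45, '0.30'), (60, '0.47')]
pick 45.5 flip -1 [(-60, '0.32'), (-45, '0.48'), (-30, '0.63'), (0, '0.55'), (20, '0.50'), (30, '0.49'), (45, '0.48'), (60, '0.48')]
pickback 45.5 flip 1 [(-45, '0.50'), (-30, '0.38'), (0, '0.02'), (20, '-'), (30, '0.10'), (45, '0.29')]
pickback 45.5 flip -1 [(-45, '0.51'), (-30, '0.69'), (0, '0.64'), (20, '0.58'), (30, '0.56'), (45, '0.55')]
pan -80.5 flip 1 [(-60, '0.82'), (-45, '0.80'), (-30, '0.78'), (30, '0.60'), (45, '0.36'), (60, '0.13')]
pan -80.5 flip -1 [(-60, '0.48'), (-45, '0.41'), (-30, '0.31'), (30, '0.02'), (45, '0.19'), (60, '0.13')]
pan 9.5 flip 1 [(-60, '0.70'), (-45, '0.92'), (-30, '1.03'), (30, '0.40'), (45, '0.25'), (60, '0.12')]
pan 9.5 flip -1 [(-60, '0.70'), (-45, '0.92'), (-30, '1.03'), (30, '0.40'), (45, '0.25'), (60, '0.12')]
```

Run:
```python
from h import *
H=-44.5; c=(.460,-.2755,.038)
for L in((.43,-.24,.031),(.44,-.25,.031),(.46,-.26,.031)): print(L,ik(L,Rt(H,30))[0],ik(L,Rt(H,30),.1)[0],ik(L,Rt(H,-60))[0],ik(L,Rt(H,-60),.1)[0])
a=plan(c,Rt(H,30),.1); b=plan(c,Rt(H,30),0,a)
u=plan((.445,-.26,.12),Rt(H,30),0,b); l=plan((.44,-.25,.045),Rt(H,-60),0,u); l=plan((.44,-.25,.0315),Rt(H,-60),0,l)
```

```text
(0.43, -0.24, 0.031) 0.144044704307825 0.10959287808056084 0.8861270991423513 0.7452501801461007
(0.44, -0.25, 0.031) 0.17095174122054102 0.15390801723379333 0.8747387763492638 0.731905574432588
(0.46, -0.26, 0.031) 0.21676109500661145 0.20931661846811966 0.8569177356605042 0.7107337655163262
to [ 0.4283 -0.2443  0.1151] d [-45.1  18.3 -67.5] rv [-0.265 -0.389 -0.164] minrows 2.7
to [ 0.4639 -0.2794  0.0285] d [ 35.7 -35.  -86.6] rv [0. 0. 0.] minrows 1.6
to [ 0.4489 -0.2639  0.1105] d [-15.   15.5  82. ] rv [0. 0. 0.] minrows 1.4
to [ 0.4332 -0.2433  0.0395] d [-15.7  20.5 -71. ] rv [ 1.101  1.12  -0.   ] minrows 8.4
to [ 0.4332 -0.2433  0.026 ] d [  0.    0.  -13.5] rv [0. 0. 0.] minrows 0.2
```

>>> {"fn": "step_arm", "kwargs": {
  "rows": [
    [[-15, 6, -5], [-0.088, -0.13, -0.055]],
    [[-15, 6, -10], [-0.088, -0.13, -0.055]],
    [[-15, 6, -10], [-0.088, -0.13, -0.055]],
    [[0, 0, -20], [0, 0, 0]],
    [[0, 0, -22], [0, 0, 0]]
  ]
}}

```text
time: 4.12
ee_pos: [0.4285, -0.244, 0.1156]
eef_rot: [0.241, 0.366, 0.894, -0.098]
ft_force: [0.2, -1.0, 0.9]
gripper_width: 0.093
finger_force: 0.0
```

>>> {"fn": "step_arm", "kwargs": {
  "rows": [
    [[9, -9, -22], [0, 0, 0]],
    [[9, -9, -22], [0, 0, 0]],
    [[9, -9, -22], [0, 0, 0]],
    [[9, -8, -21], [0, 0, 0]],
    [[0, 0, 0], [0, 0, 0]]
  ]
}}

```text
time: 4.75
ee_pos: [0.4639, -0.2791, 0.0263]
eef_rot: [0.238, 0.366, 0.894, -0.098]
ft_force: [0.2, -0.0, 0.1]
gripper_width: 0.0927
finger_force: 0.0
```

Run:
```python
from h import *
plan((.460,-.2755,.038),Rt(-44.5,30)); s=cur()[2]; print(s["ft_force"],s["joint_positions"])
w=snapshot("wrist"); t=snapshot("top")["frame"][200:360,300:520]
cv2.imwrite("pics/w2.png",np.hstack([cv2.resize(w["frame"],(400,300)),cv2.resize(t,(400,300))])[:,:,::-1])
```

```text
to [ 0.4639 -0.2794  0.0285] d [ 0.  -0.3  2.2] rv [-0.002 -0.002  0.001] minrows 0.0
[ 0.15533018 -0.02839307  0.05128046] [-0.51950104 -0.34493926  2.26483069 -0.19329089  0.72445802 -1.20049081]
```

View pics/w2.png

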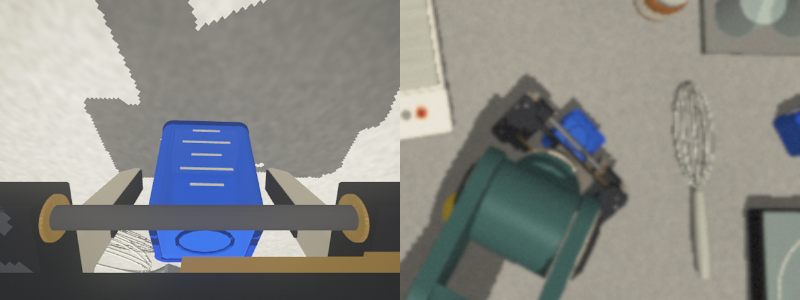

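The cup sits centred and square between the open fingers, with left and right gaps similar at about (150–265, 190). Closing now.

>>> {"fn": "step_arm", "kwargs": {
  "rows": [
    [[0, 0, 0], [0, 0, 0]],
    [[0, 0, 0], [0, 0, 0]],
    [[0, 0, 0], [0, 0, 0]],
    [[0, 0, 0], [0, 0, 0]],
    [[0, 0, 0], [0, 0, 0]]
  ],
  "fingers": 50,
  "force": 15
}}

```text
time: 5.48
ee_pos: [0.4644, -0.2791, 0.0291]
eef_rot: [0.241, 0.366, 0.893, -0.098]
ft_force: [-1.8, 1.5, 3.8]
gripper_width: 0.0603
finger_force: 14.9
```

>>> {"fn": "step_arm", "kwargs": {
  "rows": [
    [[0, 0, 20], [0, 0, 0]],
    [[-5, 5, 30], [0, 0, 0]],
    [[-10, 10, 30], [0, 0, 0]],
    [[0, 0, 5], [0.07, 0.07, 0]]
  ]
}}

```text
time: 5.98
ee_pos: [0.449, -0.2632, 0.116]
eef_rot: [0.198, 0.37, 0.904, -0.079]
ft_force: [-0.3, 0.7, -0.6]
gripper_width: 0.0602
finger_force: 14.9
```

Run:
```python
from h import *
l=plan((.44,-.25,.06),Rt(-44.5,-60)); l=plan((.44,-.25,.0315),Rt(-44.5,-60),0,l); print(cur()[2])
```

```text
to [ 0.4332 -0.2433  0.0545] d [-15.8  19.9 -61.5] rv [1.033 1.055 0.002] minrows 7.9
to [ 0.4332 -0.2433  0.026 ] d [  0.    0.  -28.5] rv [0. 0. 0.] minrows 0.5
{'time': 5.975, 'joint_positions': array([-0.52128113, -0.45269807,  2.16380748, -0.12089666,  1.01632803,
       -1.27276678]), 'joint_vel': array([-0.15439286,  0.50524892, -0.55314769,  0.41161905,  0.824335  ,
       -0.37519163]), 'joint_torque': array([  2.94497117, -37.06383348, -56.8396318 ,  -2.02201411,
        -4.28033575,   1.4207679 ]), 'ee_pos': array([ 0.44900186, -0.26324426,  0.11598126]), 'eef_rot': array([ 0.19762055,  0.37020703,  0.9042139 , -0.07931016]), 'ft_force': array([-0.33870033,  0.70208742, -0.61253873]), 'ft_torque': array([ 0.17879531,  0.18663161, -0.06611406]), 'finger_force': 14.907850845404482, 'gripper_width': 0.060216100640112555}
```

>>> {"fn": "step_arm", "kwargs": {
  "rows": [
    [[0, 0, 0], [0.1, 0.1, 0]],
    [[0, 0, 0], [0.1, 0.1, 0]],
    [[0, 0, 0], [0.1, 0.1, 0]],
    [[-2, 2, -5], [0.1, 0.1, 0]],
    [[-2, 3, -8], [0.1, 0.1, 0]]
  ]
}}

```text
time: 6.6
ee_pos: [0.4455, -0.2592, 0.1009]
eef_rot: [-0.129, 0.376, 0.916, 0.057]
ft_force: [-0.6, 0.9, -1.7]
gripper_width: 0.0603
finger_force: 14.9
```

>>> {"fn": "step_arm", "kwargs": {
  "rows": [
    [[-2, 3, -8], [0.1, 0.1, 0]],
    [[-2, 3, -10], [0.1, 0.1, 0]],
    [[-2, 3, -10], [0.1, 0.1, 0]],
    [[-2, 3, -10], [0.1, 0.1, 0]],
    [[-2, 2, -10], [0.1, 0.1, 0]]
  ]
}}

```text
time: 7.22
ee_pos: [0.4355, -0.2452, 0.0523]
eef_rot: [-0.438, 0.335, 0.813, 0.185]
ft_force: [-0.9, 0.3, -1.7]
gripper_width: 0.0601
finger_force: 14.9
```

>>> {"fn": "step_arm", "kwargs": {
  "rows": [
    [[0, 0, 0], [0, 0, 0]],
    [[0, 0, 0], [0, 0, 0]]
  ]
}}

```text
time: 7.48
ee_pos: [0.4356, -0.2453, 0.0532]
eef_rot: [-0.435, 0.336, 0.815, 0.184]
ft_force: [-0.7, 0.2, -1.4]
gripper_width: 0.0602
finger_force: 14.9
```

Run:
```python
from h import *
p,r,s=cur(); print(p,s["ft_force"],s["ft_torque"]); l=plan((.44,-.25,.0315),Rt(-44.5,-60)); 
w=snapshot("wrist"); t=snapshot("top")["frame"][200:360,300:520]
cv2.imwrite("pics/w3.png",np.hstack([cv2.resize(w["frame"],(400,300)),cv2.resize(t,(400,300))])[:,:,::-1])
```

```text
[ 0.43559596 -0.24525098  0.05322259] [-0.72004884  0.16022654 -1.35021341] [-0.4120597  -0.34297922  0.05176471]
to [ 0.4332 -0.2433  0.026 ] d [ -2.4   1.9 -27.2] rv [0.04  0.051 0.01 ] minrows 0.4
```

View pics/w3.png

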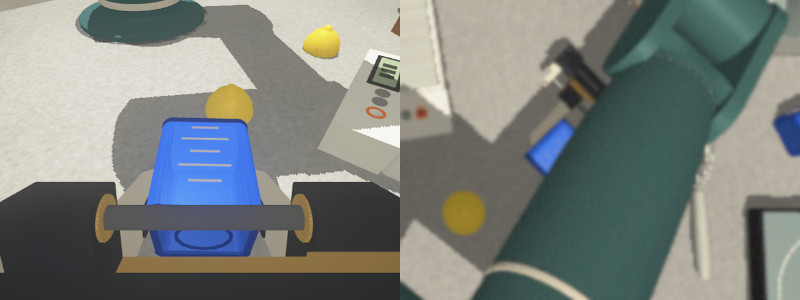

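The cup is held on its side, mouth towards the robot, clear of the whisk. Lowering it now.

>>> {"fn": "step_arm", "kwargs": {
  "rows": [
    [[-1, 1, -10], [0.02, 0.025, 0]],
    [[-1, 1, -10], [0.02, 0.025, 0.01]],
    [[0, 0, -6], [0, 0, 0]],
    [[0, 0, -2], [0, 0, 0]],
    [[0, 0, 0], [0, 0, 0]]
  ]
}}

```text
time: 8.2
ee_pos: [0.4334, -0.2431, 0.0248]
eef_rot: [-0.464, 0.327, 0.801, 0.19]
ft_force: [-0.5, 0.1, -1.7]
gripper_width: 0.0601
finger_force: 14.9
```

Run:
```python
from h import *
p,r,s=cur(); print(p,s["ft_force"],s["ft_torque"]); l=plan((.44,-.25,.030),Rt(-44.5,-60)); plan(l[0]-[0,0,0],Rt(-44.5,-60),.13)
```

```text
[ 0.43337348 -0.24311702  0.02480402] [-0.48367776  0.07258008 -1.68889492] [-0.48199097 -0.38373429 -0.03573878]
to [ 0.4332 -0.2433  0.0245] d [-0.2 -0.2 -0.3] rv [-0.003 -0.001 -0.   ] minrows 0.0
to [ 0.5067 -0.3156  0.084 ] d [ 73.3 -72.4  59.2] rv [-0.003 -0.001 -0.   ] minrows 1.9
```

>>> {"fn": "step_arm", "kwargs": {
  "rows": [
    [[0, 0, -1], [0, 0, 0]],
    [[0, 0, 0], [0, 0, 0]]
  ]
}}

```text
time: 8.45
ee_pos: [0.4334, -0.2432, 0.024]
eef_rot: [-0.464, 0.327, 0.801, 0.19]
ft_force: [-0.0, 0.4, -0.7]
gripper_width: 0.0598
finger_force: 14.9
```

>>> {"fn": "step_arm", "kwargs": {
  "rows": [
    [[0, 0, -1], [0, 0, 0]],
    [[0, 0, 0], [0, 0, 0]]
  ]
}}

```text
time: 8.7
ee_pos: [0.4333, -0.2433, 0.0233]
eef_rot: [-0.464, 0.327, 0.801, 0.19]
ft_force: [-1.2, -1.7, 5.0]
gripper_width: 0.0601
finger_force: 15.0
```

>>> {"fn": "step_arm", "kwargs": {
  "rows": [
    [[0, 0, 0], [0, 0, 0]],
    [[0, 0, 0], [0, 0, 0]],
    [[0, 0, 0], [0, 0, 0]]
  ],
  "fingers": 93
}}

```text
time: 9.07
ee_pos: [0.4333, -0.243, 0.0227]
eef_rot: [-0.464, 0.327, 0.801, 0.19]
ft_force: [1.3, 0.3, -0.1]
gripper_width: 0.0857
finger_force: 0.0
```

>>> {"fn": "step_arm", "kwargs": {
  "rows": [
    [[4, -4, 15], [0, 0, 0]],
    [[8, -8, 20], [0, 0, 0]],
    [[8, -8, 20], [0, 0, 0]],
    [[8, -8, 25], [0, 0, 0]],
    [[0, 0, 30], [-0.1, -0.1, 0]]
  ]
}}

```text
time: 9.7
ee_pos: [0.4619, -0.2719, 0.1321]
eef_rot: [-0.407, 0.34, 0.831, 0.166]
ft_force: [0.4, -0.6, 1.3]
gripper_width: 0.0928
finger_force: 0.0
```

Run:
```python
from h import *
p,r,s=cur(); print(s["gripper_width"],s["ft_force"])
c=(.44,-.25,.032)
for f in(20,25,30,35): print(f,ik(c,Rt(-44.5,f))[0],ik(c,Rt(-44.5,f),.1)[0])
a=plan(c,Rt(-44.5,30),.1); plan(c,Rt(-44.5,30),0,a)
t=snapshot("top")["frame"][200:360,300:520]
cv2.imwrite("pics/w4.png",cv2.resize(t,(660,480))[:,:,::-1])
```

```text
0.09279145537926044 [ 0.35334521 -0.61432683  1.27648292]
20 0.2739488829993988 0.30629064576647913
25 0.22258974651785923 0.23104647338164963
30 0.17171941507221566 0.15317529339686953
35 0.12171484352582684 0.07578494600649799
to [ 0.4083 -0.2188  0.1091] d [-53.6  53.1 -23. ] rv [-1.005e+00 -1.023e+00  1.000e-03] minrows 7.7
to [ 0.4439 -0.2539  0.0225] d [ 35.7 -35.  -86.6] rv [0. 0. 0.] minrows 1.6
```

View pics/w4.png

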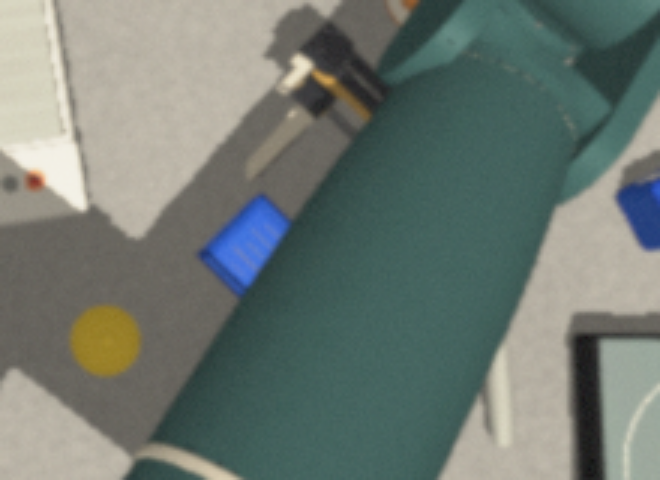

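The cup lies on its side at about (245,245), markings up, undisturbed. Swinging back to the forward tilt for the regrasp.

>>> {"fn": "step_arm", "kwargs": {
  "rows": [
    [[-5, 5, 5], [-0.1, -0.102, 0]],
    [[-5, 5, 5], [-0.1, -0.102, 0]],
    [[-5, 5, 0], [-0.1, -0.102, 0]],
    [[-5, 5, 0], [-0.1, -0.102, 0]],
    [[-5, 5, 0], [-0.1, -0.102, 0]]
  ]
}}

```text
time: 10.38
ee_pos: [0.4367, -0.2464, 0.1448]
eef_rot: [-0.087, 0.377, 0.921, 0.036]
ft_force: [-0.5, -0.0, 0.1]
gripper_width: 0.0931
finger_force: 0.0
```

>>> {"fn": "step_arm", "kwargs": {
  "rows": [
    [[-5, 5, 0], [-0.1, -0.102, 0]],
    [[-5, 5, 0], [-0.1, -0.102, 0]],
    [[-6, 6, -5], [-0.1, -0.102, 0]],
    [[-6, 6, -5], [-0.1, -0.102, 0]],
    [[-6, 6, -10], [-0.1, -0.102, 0]]
  ]
}}

```text
time: 11.0
ee_pos: [0.4087, -0.2183, 0.1251]
eef_rot: [0.241, 0.366, 0.894, -0.098]
ft_force: [0.1, -0.2, 0.3]
gripper_width: 0.093
finger_force: 0.0
```

>>> {"fn": "step_arm", "kwargs": {
  "rows": [
    [[0, 0, -6], [0, 0, 0]],
    [[0, 0, 0], [0, 0, 0]]
  ]
}}

```text
time: 11.25
ee_pos: [0.4087, -0.2183, 0.118]
eef_rot: [0.238, 0.366, 0.895, -0.097]
ft_force: [0.2, -0.7, 0.8]
gripper_width: 0.0931
finger_force: 0.0
```

Run:
```python
from h import *
p,r,s=cur(); print(p,s["joint_positions"])
plan((.44,-.25,.032),Rt(-44.5,30))
```

```text
[ 0.40868452 -0.2182716   0.11803599] [-0.44321684 -0.67987593  2.31557557 -0.19034906  1.01868997 -1.17798923]
to [ 0.4439 -0.2539  0.0225] d [ 35.2 -35.6 -95.6] rv [-0.004 -0.002 -0.001] minrows 1.7
```

>>> {"fn": "step_arm", "kwargs": {
  "rows": [
    [[9, -9, -24], [0, 0, 0]],
    [[9, -9, -24], [0, 0, 0]],
    [[9, -9, -24], [0, 0, 0]],
    [[8, -8, -22], [0, 0, 0]],
    [[0, 0, 0], [0, 0, 0]]
  ]
}}

```text
time: 11.88
ee_pos: [0.4433, -0.2538, 0.0216]
eef_rot: [0.236, 0.366, 0.895, -0.097]
ft_force: [-0.3, 0.5, -0.4]
gripper_width: 0.0931
finger_force: 0.0
```

>>> {"fn": "step_arm", "kwargs": {
  "rows": [
    [[0, 0, 0], [0, 0, 0]],
    [[0, 0, 0], [0, 0, 0]],
    [[0, 0, 0], [0, 0, 0]],
    [[0, 0, 0], [0, 0, 0]],
    [[0, 0, 0], [0, 0, 0]]
  ],
  "fingers": 50
}}

```text
time: 12.5
ee_pos: [0.4435, -0.2531, 0.0234]
eef_rot: [0.238, 0.366, 0.895, -0.097]
ft_force: [-1.8, 2.4, 5.4]
gripper_width: 0.0602
finger_force: 15.0
```

Run:
```python
from h import *
p,r,s=cur(); G=p-r.apply([0,0,.011]); print(p,G,s["ft_force"])
l=plan((.50,-.14,.25),Rt(-44.5,30))
m=plan((.60,.0,.20),Rt(9.5,-20),0,l); n=plan((.597,.0147,.13),Rt(9.5,-60),0,m)
for G,H,P in(((.50,-.14,.25),-44.5,30),((.6,0,.2),9.5,-20),((.597,.0147,.13),9.5,-60)): print(ik(G,Rt(H,P)))
```

```text
[ 0.44351751 -0.25313304  0.02336691] [ 0.43960605 -0.24930911  0.03291039] [-1.80361193  2.4478952   5.42865169]
to [ 0.5039 -0.1439  0.2405] d [ 60.4 109.3 217.1] rv [-0.003 -0.002 -0.001] minrows 4.0
to [ 0.5963 -0.0006  0.1897] d [ 92.4 143.2 -50.8] rv [0.272 0.862 0.88 ] minrows 6.8
to [0.5876 0.0131 0.1245] d [ -8.7  13.7 -65.2] rv [-0.115  0.689  0.   ] minrows 3.7
(np.float64(0.3213917336284545), array([-0.16532924, -0.50860827,  2.01893949, -0.31219477,  1.20642869,
       -0.91072461]))
(np.float64(1.0093740364335615), array([-0.01367178,  0.17937404,  1.45999245, -0.0634788 ,  1.8455928 ,
       -1.75690799]))
(np.float64(0.6594936132427729), array([ 0.03535874,  0.61093121,  1.22742301, -0.15752125,  2.34050639,
       -1.74639088]))
```

>>> {"fn": "step_arm", "kwargs": {
  "rows": [
    [[0, 0, 30], [0, 0, 0]],
    [[5, 10, 50], [0, 0, 0]],
    [[15, 30, 50], [0, 0, 0]],
    [[20, 35, 45], [0, 0, 0]],
    [[20, 35, 40], [0, 0, 0]]
  ]
}}

```text
time: 13.12
ee_pos: [0.5035, -0.1419, 0.2397]
eef_rot: [0.238, 0.366, 0.894, -0.097]
ft_force: [0.4, -0.9, -1.3]
gripper_width: 0.06
finger_force: 15.0
```

>>> {"fn": "step_arm", "kwargs": {
  "rows": [
    [[9, 14, 0], [0.027, 0.086, 0.088]],
    [[9, 14, 0], [0.027, 0.086, 0.088]],
    [[9, 14, -5], [0.027, 0.086, 0.088]],
    [[9, 14, -5], [0.027, 0.086, 0.088]],
    [[9, 14, -5], [0.027, 0.086, 0.088]]
  ]
}}

```text
time: 13.75
ee_pos: [0.5485, -0.0726, 0.2225]
eef_rot: [0.032, 0.148, 0.987, -0.058]
ft_force: [-0.3, -0.5, -1.2]
gripper_width: 0.0603
finger_force: 15.0
```

>>> {"fn": "step_arm", "kwargs": {
  "rows": [
    [[9, 15, -5], [0.027, 0.086, 0.088]],
    [[9, 15, -5], [0.027, 0.086, 0.088]],
    [[9, 15, -5], [0.027, 0.086, 0.088]],
    [[10, 14, -5], [0.027, 0.086, 0.088]],
    [[10, 14, -5], [0.027, 0.086, 0.088]]
  ]
}}

```text
time: 14.38
ee_pos: [0.5956, 0.0004, 0.1974]
eef_rot: [-0.175, -0.083, 0.981, -0.014]
ft_force: [-0.6, 1.0, -1.5]
gripper_width: 0.0601
finger_force: 15.0
```

>>> {"fn": "step_arm", "kwargs": {
  "rows": [
    [[-2, 3, -5], [-0.023, 0.138, 0]],
    [[-2, 3, -5], [-0.023, 0.138, 0]],
    [[-2, 3, -5], [-0.023, 0.138, 0]],
    [[-2, 3, -5], [-0.023, 0.138, 0]],
    [[-1, 2, -5], [-0.023, 0.138, 0]]
  ]
}}

```text
time: 15.0
ee_pos: [0.5865, 0.0141, 0.1723]
eef_rot: [-0.501, -0.072, 0.861, -0.041]
ft_force: [0.1, -0.3, -1.9]
gripper_width: 0.0603
finger_force: 15.0
```

>>> {"fn": "step_arm", "kwargs": {
  "rows": [
    [[0, 0, 0], [0, 0, 0]],
    [[0, 0, 0], [0, 0, 0]]
  ]
}}

```text
time: 15.25
ee_pos: [0.5865, 0.0138, 0.1732]
eef_rot: [-0.498, -0.072, 0.863, -0.041]
ft_force: [-0.4, -0.1, -0.8]
gripper_width: 0.0602
finger_force: 15.0
```

Run:
```python
from h import *
p,r,s=cur(); print(p,p-r.apply([0,0,.011]),s["ft_force"],s["finger_force"])
u=np.array([.986,.165,0]); T=np.array([.597,.0147,.10])+.003*u
n=plan(T,Rt(9.5,-60))
S=snapshot("scene"); w=snapshot("wrist")["frame"]
x,y=proj(S,T).astype(int); t=S["frame"][y-75:y+75,x-100:x+100]
cv2.imwrite("pics/w5.png",np.hstack([cv2.resize(w,(400,300)),cv2.resize(t,(400,300))])[:,:,::-1])
```

```text
[0.58653978 0.01382915 0.17321087] [0.59593066 0.01539734 0.17872014] [-0.37657159 -0.0574732  -0.80513072] 14.996039819670841
to [0.5906 0.0136 0.0945] d [  4.   -0.2 -78.7] rv [-0.     0.001  0.   ] minrows 1.3
```

View pics/w5.png

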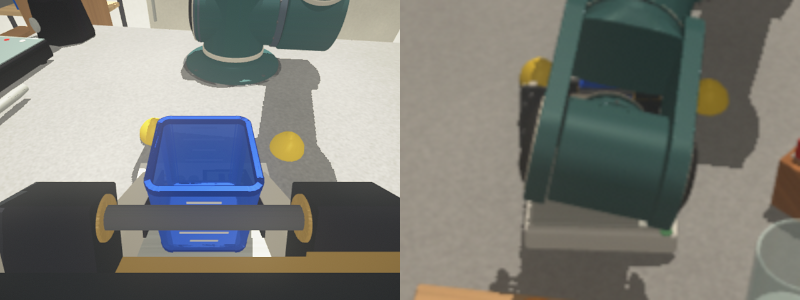

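The cup is now mouth-up and held square over the pan, with its open mouth facing up at (205,155). Lowering gently.

>>> {"fn": "step_arm", "kwargs": {
  "rows": [
    [[2, 0, -25], [0, 0, 0]],
    [[2, 0, -25], [0, 0, 0]],
    [[0, 0, -20], [0, 0, 0]],
    [[0, 0, -10], [0, 0, 0]],
    [[0, 0, 0], [0, 0, 0]]
  ]
}}

```text
time: 15.98
ee_pos: [0.5901, 0.0139, 0.092]
eef_rot: [-0.5, -0.072, 0.862, -0.041]
ft_force: [0.1, 0.3, -1.2]
gripper_width: 0.0599
finger_force: 15.0
```

>>> {"fn": "step_arm", "kwargs": {
  "rows": [
    [[0, 0, -3], [0, 0, 0]],
    [[0, 0, -3], [0, 0, 0]],
    [[0, 0, 0], [0, 0, 0]]
  ]
}}

```text
time: 16.35
ee_pos: [0.5903, 0.0139, 0.0869]
eef_rot: [-0.499, -0.072, 0.862, -0.041]
ft_force: [0.2, 0.1, -1.3]
gripper_width: 0.0601
finger_force: 15.0
```

>>> {"fn": "step_arm", "kwargs": {
  "rows": [
    [[0, 0, -1], [0, 0, 0]],
    [[0, 0, 0], [0, 0, 0]]
  ]
}}

```text
time: 16.6
ee_pos: [0.5903, 0.0139, 0.0858]
eef_rot: [-0.5, -0.072, 0.862, -0.041]
ft_force: [-0.4, 0.5, -2.2]
gripper_width: 0.06
finger_force: 15.0
```

>>> {"fn": "step_arm", "kwargs": {
  "rows": [
    [[0, 0, -1], [0, 0, 0]],
    [[0, 0, 0], [0, 0, 0]]
  ]
}}

```text
time: 16.85
ee_pos: [0.5904, 0.0139, 0.085]
eef_rot: [-0.499, -0.072, 0.862, -0.041]
ft_force: [1.4, -0.5, 0.3]
gripper_width: 0.0596
finger_force: 15.0
```

>>> {"fn": "step_arm", "kwargs": {
  "rows": [
    [[0, 0, -0.5], [0, 0, 0]],
    [[0, 0, 0], [0, 0, 0]]
  ]
}}

```text
time: 17.1
ee_pos: [0.5904, 0.0139, 0.085]
eef_rot: [-0.5, -0.072, 0.862, -0.041]
ft_force: [0.8, 0.6, 5.2]
gripper_width: 0.0602
finger_force: 15.0
```

>>> {"fn": "step_arm", "kwargs": {
  "rows": [
    [[0, 0, 0], [0, 0, 0]],
    [[0, 0, 0], [0, 0, 0]],
    [[0, 0, 0], [0, 0, 0]],
    [[0, 0, 0], [0, 0, 0]]
  ],
  "fingers": 93
}}

```text
time: 17.6
ee_pos: [0.5903, 0.0139, 0.0842]
eef_rot: [-0.5, -0.072, 0.862, -0.041]
ft_force: [0.6, 0.4, 0.9]
gripper_width: 0.0922
finger_force: 0.0
```

>>> {"fn": "step_arm", "kwargs": {
  "rows": [
    [[17, 3, 10], [0, 0, 0]],
    [[20, 3, 15], [0, 0, 0]],
    [[20, 3, 15], [0, 0, 0]],
    [[20, 3, 20], [0, 0, 0]],
    [[15, 3, 40], [0, 0, 0]]
  ]
}}

```text
time: 18.23
ee_pos: [0.6826, 0.029, 0.1834]
eef_rot: [-0.501, -0.072, 0.862, -0.041]
ft_force: [0.5, -0.3, -0.1]
gripper_width: 0.0928
finger_force: 0.0
```

Run:
```python
from h import *
H=-33+180
tp=np.array([.463,.3285])
print(cur()[2]["gripper_width"])
for Hd in(-33,57):
  for fl in(1,-1):
    print(Hd,fl,ik((tp[0],tp[1],.112),Rt(Hd,0,fl)), ik((.4933,-.0581,.045-.018+.102),Rt(9.5 if Hd<0 else 99.5,0,fl)))
```

```text
0.09281039371853336
-33 1 (np.float64(0.6771921583484499), array([ 5.72142192e-01, -5.48902256e-02,  1.82280784e+00,  7.71571100e-11,
        1.37367504e+00, -4.22695482e-01])) (np.float64(0.5488968763692914), array([-1.68598535e-01, -2.30952117e-01,  1.95110312e+00, -3.50883905e-11,
        1.42144165e+00, -1.90520114e+00]))
-33 -1 (np.float64(0.25110283455349247), array([ 5.72142190e-01, -5.48902270e-02,  1.82280784e+00,  2.60122912e-09,
        1.37367504e+00,  2.71889717e+00])) (np.float64(0.5488968799336023), array([-1.68598537e-01, -2.30952115e-01,  1.95110312e+00,  2.95275603e-10,
        1.42144165e+00,  1.23639151e+00]))
57 1 (np.float64(0.6771921600843915), array([ 5.72142192e-01, -5.48902235e-02,  1.82280784e+00,  1.95479865e-10,
        1.37367504e+00, -1.99349181e+00])) (np.float64(0.16281217623196254), array([-1.68598542e-01, -2.30952122e-01,  1.95110313e+00,  5.77786061e-09,
        1.42144165e+00,  2.80718782e+00]))
57 -1 (np.float64(0.6771921585348062), array([ 5.72142192e-01, -5.48902254e-02,  1.82280784e+00,  1.12963393e-10,
        1.37367504e+00,  1.14810085e+00])) (np.float64(0.5488968752054444), array([-1.68598535e-01, -2.30952118e-01,  1.95110312e+00, -4.82513461e-11,
        1.42144165e+00, -3.34404814e-01]))
```

Run:
```python
from h import *
a=plan((.66,.15,.29),Rt(0,-20)); b=plan((.463,.3285,.21),Rt(-33,0),0,a); print(ik((.66,.15,.29),Rt(0,-20)))
S=snapshot("top"); cv2.imwrite("pics/t6.png",cv2.resize(S["frame"][150:310,200:400],(800,640))[:600,:,::-1])
```

```text
to [0.6562 0.15   0.2797] d [-26.4 121.   96.3] rv [ 0.058 -0.702 -0.159] minrows 3.9
to [0.463  0.3285 0.199 ] d [-193.2  178.5  -80.7] rv [-0.101 -0.339 -0.57 ] minrows 4.4
(np.float64(0.9823677873963907), array([ 0.16258967,  0.32277236,  1.14527249,  0.0614304 ,  2.01763221,
       -1.39128293]))
```

>>> {"fn": "step_arm", "kwargs": {
  "rows": [
    [[0, 10, 25], [0.01, -0.12, -0.027]],
    [[-5, 20, 20], [0.01, -0.12, -0.027]],
    [[-5, 30, 20], [0.01, -0.12, -0.027]],
    [[-8, 30, 16], [0.01, -0.12, -0.027]],
    [[-8, 30, 15], [0.01, -0.12, -0.027]]
  ]
}}

```text
time: 18.9
ee_pos: [0.6561, 0.1498, 0.2811]
eef_rot: [-0.22, -0.011, 0.975, -0.006]
ft_force: [0.1, -1.0, 0.1]
gripper_width: 0.0929
finger_force: 0.0
```

>>> {"fn": "step_arm", "kwargs": {
  "rows": [
    [[-30, 30, -5], [-0.017, -0.065, -0.095]],
    [[-32, 30, -10], [-0.017, -0.065, -0.095]],
    [[-32, 30, -15], [-0.017, -0.065, -0.095]],
    [[-33, 30, -15], [-0.017, -0.065, -0.095]],
    [[-33, 30, -15], [-0.017, -0.065, -0.095]]
  ]
}}

```text
time: 19.52
ee_pos: [0.4951, 0.2996, 0.22]
eef_rot: [-0.057, 0.23, 0.972, 0.004]
ft_force: [0.5, 1.4, 0.8]
gripper_width: 0.0934
finger_force: 0.0
```

>>> {"fn": "step_arm", "kwargs": {
  "rows": [
    [[-33, 29, -20], [-0.016, -0.08, -0.095]],
    [[0, 0, 0], [0, 0, 0]],
    [[0, 0, 0], [0, 0, 0]]
  ]
}}

```text
time: 19.9
ee_pos: [0.4634, 0.3279, 0.2008]
eef_rot: [-0.018, 0.273, 0.962, 0.008]
ft_force: [0.2, -0.5, 0.3]
gripper_width: 0.0933
finger_force: 0.0
```

```bash
cat >> h.py <<'E'
def wcam():
    p,r,s=cur(); w=snapshot("wrist"); T=np.array(w["tool_from_camera"]); M=np.eye(4); M[:3,:3]=r.as_matrix(); M[:3,3]=p
    C=np.linalg.inv(M@T); w["R"]=C[:3,:3]; w["t"]=C[:3,3]; return w
E
python3 - <<'E'
from h import *
plan((.463,.3285,.21),Rt(-33,0))
w=wcam(); print(fkR(cur()[2]["joint_positions"]).as_matrix().round(2)[:,0], cur()[1].as_matrix().round(2)[:,0])
print(proj(w,(.463,.3285,.13)), proj(w,(.5016,.3017,.08)))
t=snapshot("top")["frame"][170:290,230:350]
cv2.imwrite("pics/w7.png",np.hstack([cv2.resize(w["frame"],(440,330)),cv2.resize(t,(330,330))])[:,:,::-1]); cv2.imwrite("pics/w7full.png",w["frame"][:,:,::-1])
E
```

```text
to [0.463  0.3285 0.199 ] d [-0.4  0.6 -1.8] rv [-0.025 -0.029 -0.022] minrows 0.2
[-0.53 -0.85 -0.01] [-0.85  0.53  0.04]
[325.69160883 252.18143024] [322.26385211 293.4239647 ]
```

View pics/w7.png

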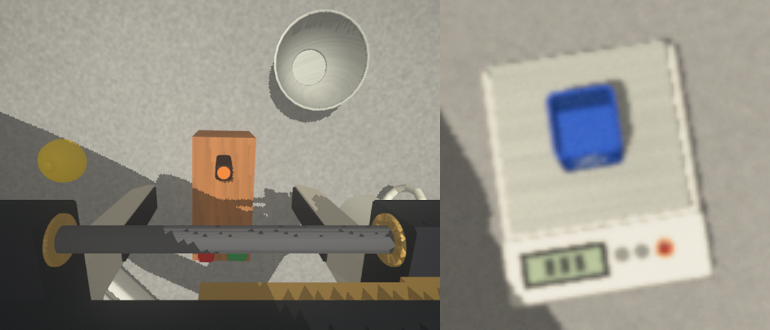

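The cup stands upright in the pan's middle at (585,128) in the right half. The tester's dot is at wrist px (325.5,251), against a predicted (325.7,252), so the tester position is confirmed. I'll descend and grip.

>>> {"fn": "step_arm", "kwargs": {
  "rows": [
    [[0, 0, -20], [-0.025, -0.029, -0.022]],
    [[0, 0, -25], [0, 0, 0]],
    [[0, 0, -25], [0, 0, 0]],
    [[0, 0, -25], [0, 0, 0]],
    [[0, 0, -7], [0, 0, 0]]
  ]
}}

```text
time: 20.62
ee_pos: [0.4637, 0.327, 0.0969]
eef_rot: [-0.001, 0.285, 0.958, -0.001]
ft_force: [0.5, -0.6, 0.2]
gripper_width: 0.0929
finger_force: 0.0
```

>>> {"fn": "step_arm", "kwargs": {
  "rows": [
    [[0, 0, 0], [0, 0, 0]],
    [[0, 0, 0], [0, 0, 0]]
  ]
}}

```text
time: 20.88
ee_pos: [0.464, 0.328, 0.0995]
eef_rot: [0.0, 0.285, 0.959, 0.0]
ft_force: [0.6, 0.3, 0.1]
gripper_width: 0.0934
finger_force: 0.0
```

Run:
```python
from h import *
plan((.463,.3285,.110),Rt(-33,0)); print(cur()[2]["ft_force"])
```

```text
to [0.463  0.3285 0.099 ] d [-1.   0.5 -0.5] rv [-0.001  0.001  0.001] minrows 0.0
[0.5706018  0.25188488 0.1477326 ]
```

>>> {"fn": "step_arm", "kwargs": {
  "rows": [
    [[-0.5, 0.5, 0], [0, 0, 0]],
    [[0, 0, 0], [0, 0, 0]],
    [[0, 0, 0], [0, 0, 0]],
    [[0, 0, 0], [0, 0, 0]],
    [[0, 0, 0], [0, 0, 0]]
  ],
  "fingers": 5,
  "force": 40
}}

```text
time: 21.5
ee_pos: [0.4628, 0.3284, 0.0983]
eef_rot: [-0.0, 0.285, 0.959, -0.0]
ft_force: [-0.2, -0.5, 0.5]
gripper_width: 0.0475
finger_force: 0.0
```

>>> {"fn": "step_arm", "kwargs": {
  "rows": [
    [[0, 0, 0], [0, 0, 0]],
    [[0, 0, 0], [0, 0, 0]],
    [[0, 0, 0], [0, 0, 0]],
    [[0, 0, 0], [0, 0, 0]]
  ]
}}

```text
time: 22.0
ee_pos: [0.4628, 0.3284, 0.0983]
eef_rot: [-0.0, 0.285, 0.959, -0.0]
ft_force: [0.4, -0.3, -0.1]
gripper_width: 0.0154
finger_force: 40.0
```

Run:
```python
from h import *
p,r,s=cur(); print(p,s["gripper_width"],s["finger_force"],s["ft_force"])
```

```text
[0.46281595 0.32842192 0.09827611] 0.015401077426156665 39.99976873397827 [ 0.40442134 -0.32855199 -0.09347006]
```

>>> {"fn": "step_arm", "kwargs": {
  "rows": [
    [[0, 0, 15], [0, 0, 0]],
    [[0, 0, 20], [0, 0, 0]],
    [[0, 0, 20], [0, 0, 0]],
    [[0, 0, 25], [0, 0, 0]],
    [[0, 0, 25], [0, 0, 0]]
  ]
}}

```text
time: 22.62
ee_pos: [0.4629, 0.3285, 0.2056]
eef_rot: [0.0, 0.285, 0.959, 0.0]
ft_force: [-0.9, -0.1, -0.0]
gripper_width: 0.0157
finger_force: 40.0
```

>>> {"fn": "step_arm", "kwargs": {
  "rows": [
    [[3, -35, 5], [0, 0, 0]],
    [[3, -40, 0], [0, 0, 0]],
    [[3, -40, 0], [0, 0, 0]],
    [[3, -40, 0], [0, 0, 0]],
    [[3, -40, 0], [0, 0, 0]]
  ]
}}

```text
time: 23.25
ee_pos: [0.4778, 0.1322, 0.2099]
eef_rot: [0.0, 0.284, 0.959, 0.0]
ft_force: [-0.1, -0.3, -0.7]
gripper_width: 0.016
finger_force: 40.0
```

>>> {"fn": "step_arm", "kwargs": {
  "rows": [
    [[3, -40, 0], [0, 0, 0]],
    [[3, -40, 0], [0, 0, 0]],
    [[3, -40, -5], [0, 0, 0]],
    [[3, -40, -15], [0, 0, 0]],
    [[3, -31, -15], [0, 0, 0]]
  ]
}}

```text
time: 23.88
ee_pos: [0.493, -0.0591, 0.1745]
eef_rot: [0.001, 0.285, 0.959, -0.0]
ft_force: [1.5, 0.2, -1.2]
gripper_width: 0.0159
finger_force: 40.0
```

>>> {"fn": "step_arm", "kwargs": {
  "rows": [
    [[0, 0, -15], [0, 0, 0]],
    [[0, 0, 0], [0, 0, 0]],
    [[0, 0, 0], [0, 0, 0]]
  ]
}}

```text
time: 24.25
ee_pos: [0.4931, -0.0568, 0.1593]
eef_rot: [0.0, 0.284, 0.959, -0.0]
ft_force: [-0.9, -0.1, 0.1]
gripper_width: 0.0158
finger_force: 40.0
```

Run:
```python
from h import *
p,r,s=cur(); print(p,r.as_matrix()[:,2],s["gripper_width"],s["time"],"tip",p+r.apply([0,0,.088]))
w=wcam(); K=proj(w,(.4933,-.0581,.045)); T=proj(w,p+r.apply([0,0,.088])); print("wrist key",K,"tip",T)
t=snapshot("top"); S=snapshot("scene"); print("top tip",proj(t,p+r.apply([0,0,.088])),"scene key",proj(S,(.4933,-.0581,.045)),"tip",proj(S,p+r.apply([0,0,.088])))
x,y=proj(S,(.4933,-.0581,.045)).astype(int); a=S["frame"][y-40:y+20,x-40:x+40]
f=w["frame"]; x0,y0=int(K[0])-60,int(K[1])-50
x0=max(0,min(x0,520));y0=max(0,min(y0,390)); print(x0,y0,"scene off",x-40,y-40)
cv2.imwrite("pics/w8.png",np.hstack([cv2.resize(f[y0:y0+90,x0:x0+120],(400,300),interpolation=2),cv2.resize(a,(400,300),interpolation=2)])[:,:,::-1])
```

```text
[ 0.49306175 -0.05682845  0.1592828 ] [ 3.94243636e-04 -1.91148966e-04 -9.99999904e-01] 0.015844046565641187 24.25 tip [ 0.49309645 -0.05684527  0.07128281]
wrist key [324.59868086 233.61184223] tip [325.83861864 241.87321973]
top tip [310.84471882 258.92078367] scene key [330.34294811 237.26498575] tip [330.80260258 230.01153265]
264 183 scene off 290 197
```

View pics/w8.png

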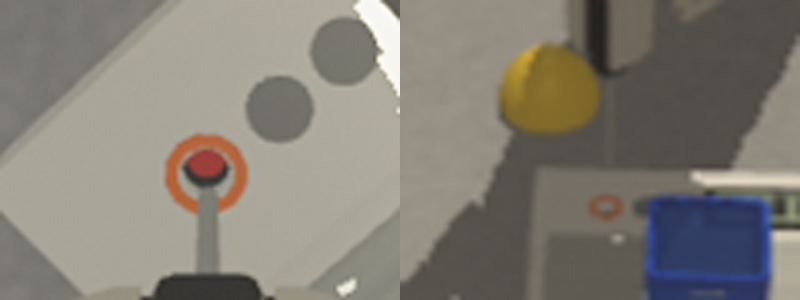

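The wrist crop shows the orange ring centred at (206.5,173.5), i.e. px (325.6,234.6), with the red key visible. The pin's end is at (207,186), i.e. px (325.9,238.7), which matches the predicted tip plus the pin's radius.

Run:
```python
from h import *
p,r,s=cur(); w=wcam(); t=snapshot("top"); S=snapshot("scene")
k=ray(w,(325.6,234.6),.045); print("key wrist",k,"scene",ray(S,(330.6,237.9),.045)); tip=ray(w,(325.9,238.7+2.9),.0713); print("tip obs",tip,"d mm",(k-tip)*1e3, (k-p)*1e3)
```

```text
key wrist [ 0.4943268  -0.05806443  0.045     ] scene [ 0.49573254 -0.05687428  0.045     ]
tip obs [ 0.49292968 -0.05687459  0.0713    ] d mm [  1.3971176  -1.1898391 -26.3      ] [   1.25261751   -1.0474947  -114.0990982 ]
```

>>> {"fn": "step_arm", "kwargs": {
  "rows": [
    [[1.3, -1.1, 0], [0, 0, 0]],
    [[0, 0, -10], [0, 0, 0]],
    [[0, 0, -10], [0, 0, 0]],
    [[0, 0, 0], [0, 0, 0]],
    [[0, 0, 0], [0, 0, 0]]
  ]
}}

```text
time: 25.18
ee_pos: [0.4941, -0.0587, 0.1383]
eef_rot: [-0.0, 0.285, 0.959, -0.0]
ft_force: [-0.7, 0.3, -0.3]
gripper_width: 0.016
finger_force: 40.0
```

Run:
```python
from h import *
p,r,s=cur(); print(p,s["ft_force"],"tip",p+r.apply([0,0,.088]))
w=wcam(); f=w["frame"]
cv2.imwrite("pics/w9.png",cv2.resize(f[195:270,275:375],(800,600),interpolation=2)[:,:,::-1])
print(proj(w,(.4943,-.0581,.045)),proj(w,p+r.apply([0,0,.088])))
```

```text
[ 0.49412575 -0.05868134  0.13828017] [-0.73430543  0.33163093 -0.31725444] tip [ 0.49406576 -0.05869296  0.0502802 ]
[326.74991801 239.67355835] [325.83894601 241.87346602]
```

View pics/w9.png

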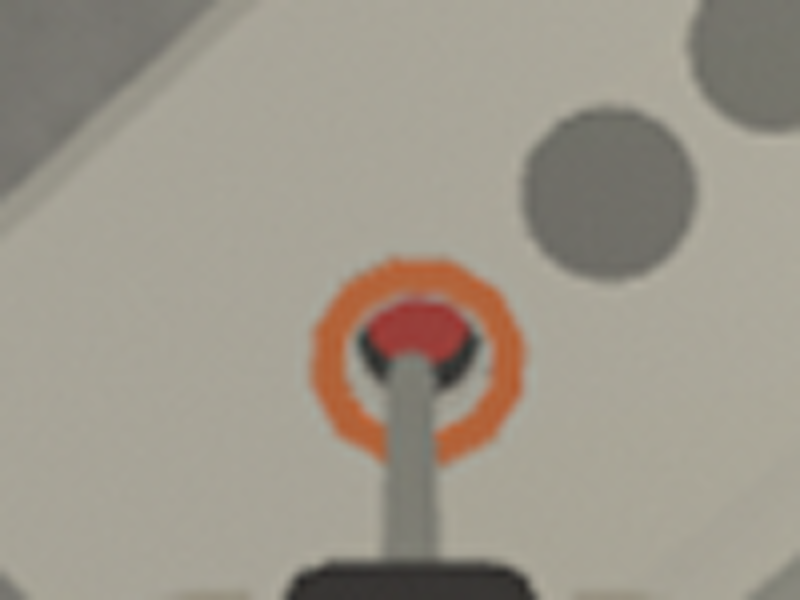

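The pin end at (410,355) is over the ring (centre (419,362)), about 0.7 mm left. I'll nudge and insert.

>>> {"fn": "step_arm", "kwargs": {
  "rows": [
    [[0.4, 0.6, 0], [0, 0, 0]],
    [[0, 0, -6], [0, 0, 0]],
    [[0, 0, -6], [0, 0, 0]],
    [[0, 0, -5], [0, 0, 0]],
    [[0, 0, 0], [0, 0, 0]]
  ]
}}

```text
time: 25.85
ee_pos: [0.4943, -0.0581, 0.1207]
eef_rot: [-0.001, 0.285, 0.959, -0.0]
ft_force: [-0.5, 0.0, 0.8]
gripper_width: 0.0158
finger_force: 40.0
```

>>> {"fn": "step_arm", "kwargs": {
  "rows": [
    [[0, 0, -3], [0, 0, 0]],
    [[0, 0, -2], [0, 0, 0]],
    [[0, 0, 0], [0, 0, 0]],
    [[0, 0, 0], [0, 0, 0]]
  ]
}}

```text
time: 26.35
ee_pos: [0.4946, -0.0581, 0.1165]
eef_rot: [-0.0, 0.285, 0.959, -0.0]
ft_force: [-0.8, -1.0, 1.0]
gripper_width: 0.0159
finger_force: 40.0
```

>>> {"fn": "step_arm", "kwargs": {
  "rows": [
    [[0, 0, -2], [0, 0, 0]],
    [[0, 0, 0], [0, 0, 0]],
    [[0, 0, 0], [0, 0, 0]]
  ]
}}

```text
time: 26.72
ee_pos: [0.4946, -0.0581, 0.1144]
eef_rot: [-0.0, 0.285, 0.959, -0.0]
ft_force: [-1.4, 0.2, 3.4]
gripper_width: 0.0156
finger_force: 40.0
```

>>> {"fn": "step_arm", "kwargs": {
  "rows": [
    [[0, 0, -1], [0, 0, 0]],
    [[0, 0, 0], [0, 0, 0]],
    [[0, 0, 0], [0, 0, 0]]
  ]
}}

```text
time: 27.1
ee_pos: [0.4945, -0.0581, 0.1134]
eef_rot: [-0.0, 0.285, 0.959, -0.0]
ft_force: [-0.5, -0.5, 4.0]
gripper_width: 0.0158
finger_force: 40.0
```

>>> {"fn": "step_arm", "kwargs": {
  "rows": [
    [[0, 0, -1], [0, 0, 0]],
    [[0, 0, 0], [0, 0, 0]],
    [[0, 0, 0], [0, 0, 0]]
  ]
}}

```text
time: 27.48
ee_pos: [0.4947, -0.0581, 0.1127]
eef_rot: [0.0, 0.285, 0.959, -0.0]
ft_force: [-1.2, -0.1, 8.2]
gripper_width: 0.0159
finger_force: 40.0
```

>>> {"fn": "step_arm", "kwargs": {
  "rows": [
    [[0, 0, -1], [0, 0, 0]],
    [[0, 0, 0], [0, 0, 0]],
    [[0, 0, 0], [0, 0, 0]]
  ]
}}

```text
time: 27.85
ee_pos: [0.4948, -0.0582, 0.1123]
eef_rot: [0.0, 0.285, 0.959, -0.0]
ft_force: [-2.2, 0.4, 13.7]
gripper_width: 0.016
finger_force: 40.0
```

>>> {"fn": "step_arm", "kwargs": {
  "rows": [
    [[0, 0, 0], [0, 0, 0]],
    [[0, 0, 0], [0, 0, 0]],
    [[0, 0, 0], [0, 0, 0]],
    [[0, 0, 0], [0, 0, 0]],
    [[0, 0, 0], [0, 0, 0]]
  ]
}}

```text
time: 28.48
ee_pos: [0.4949, -0.0582, 0.1123]
eef_rot: [0.0, 0.285, 0.959, -0.0]
ft_force: [-3.1, 0.5, 14.4]
gripper_width: 0.0157
finger_force: 40.0
```

Run:
```python
from h import *
cv2.imwrite("pics/f.png",snapshot("scene")["frame"][150:380,150:570,::-1])
```

```text
(no output)
```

View pics/f.png

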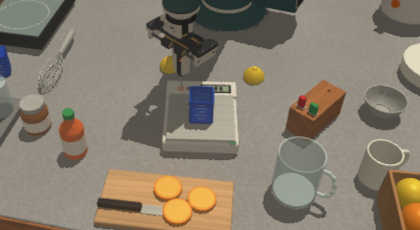

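The cup stands on the pan at (201,105), the tester is in the keyhole at (182,85), and the bystanders are where they were. The force is steady at 14 N against the stop, so I'm handing in.

```bash
python3 -c "
from cell import *
print(close_job())"
```

```text
the job is handed in; nothing more can be done
None
```

The job is handed in: the empty cup stands mouth-up in the middle of the pan, and the gripped tester holds the set key down against its stop with a steady 14 N, after about 28.5 s of the 67 s allowed.

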